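# Set the drilling template on the stack of plywood blanks

## Robot

A 6-joint arm with a two-finger parallel gripper is mounted at the origin on the work surface. World frame = base frame: x ahead of the robot, y to its left, z up, the work surface at z = 0. Lengths are in m, angles in rad, forces in N, time in s.
With the tool pointing down it reaches from about 0.425 to 0.95 m from the base axis. Payload 3.5 kg.
Tool frame: the origin (TCP) lies on the front face of the gripper's body, between the roots of the fingers; the fingertips stand 73 mm ahead of it and the grasp point (between the pads) lies 54 mm ahead of it (nose_length is the z of the fingertips in the tool frame, in m); z points along the fingers, y is the line along which they close (so a half turn about z gives the same grasp; the last joint's range is limited). The gripper opens to 85 mm and grips with 20 to 120 N. Pads are 22 mm wide; open, the fingers measure 114 mm over their backs; the gripper's body (76 mm by 85 mm) begins 54 mm behind the grasp point. The pads swing forward as they close: fully open they stand 13 mm farther back than shut.
Start: joints at [-0.15, 0.286, 1.577, -0, 1.279, -0.15], TCP at [0.675, 0, 0.304] pointing down, gripper open.
Joint ranges: [-2.77, 2.77], [-0.9, 2.22], [0.21, 2.48], [-1.53, 4.67], [0.24, 2.81], [-2.84, 2.84]. Speed limits (rad/s): [2.79, 2.79, 3.14, 3.14, 3.14, 3.14].

## Interface

Orientations are given as a unit quaternion [w, x, y, z].
In Python, from station import movep, movel, move_j, ungrasp, close_gripper, hold, inverse_kinematics, read_state, grab_frame, PlanningError, hand_in, search_frame, nose_length gives the robot as it stands. Calls block until the motion is done:
- movep(position, orientation): joint-space move of the TCP to a pose.
- movel(position, attitude=None, velocity=0.15, f_stop=None): straight line of the TCP; attitude=None keeps the orientation; velocity is the mean speed in m/s. With f_stop (N) it stops when the force on the tool has changed by that much, and returns True; else False.
- move_j(angles): joint-space move.
- ungrasp() and close_gripper(f_grip=None): open the fingers fully, or close them until they stop; f_grip is the grip in N (None keeps the last).
- hold(seconds).
- inverse_kinematics(position, orientation): joint angles nearest the present ones, or None.
- read_state(): the state.
- grab_frame(name): name is "scene" or "side" or "wrist"; returns a dict with "image" (480x640x3 uint8, blue, green, red), "range_z" (480x640 float32, m along the optical axis (not along the pixel's ray), 0 where there is no reading), "mtx" (3x3 intrinsics, pixels), "world_from_camera" (4x4, takes a point from camera to world coordinates); the wrist camera has in their place "tool_from_camera" (4x4, takes a point from camera to tool coordinates, whose origin is the TCP and whose axes are the flange's). Camera axes: x right, y up, looking along -z (the intrinsics and any distortion apply to the point x, -y, -z); pixel columns grow to the right and rows downward; lengths in m; the calibration is good to about 2 mm. A picture is of the moment at which its call begins: read the wrist's pose just before it.
A pose or a line that the arm cannot do raises PlanningError and nothing moves.
- hand_in(): hands the job in; it is judged then, once.
Trained networks look in a picture, given as the dict that the camera call returned (one of the last four; its "shot" number tells which), for a name from the list of things; names that differ only in an ending like _2 or _b are one class to them, and where a whole thing is asked for, a point or a joint stands for the part that bears it (a point fixed in the world has none). Each returns a list of dicts, best first, with "score" (0 to 1); they miss things now and then, are a little off and sometimes report something else, mostly with a low value. They report only what shows in the picture. A call takes as long as a camera call.
- search_frame(picture, target): "uv" ([column, row] in pixels, amid what is visible of it).
The state is a dict: "time_s": time; "joint_pos": joint angles; "joint_velocities": joint speeds; "joint_efforts": joint torques, N m; "tcp_pos": TCP position; "ee_rot": TCP orientation; "wrist_force": force on the tool from outside, world axes, zero at the start; "moment": the same for the moment, N m; "finger_gap": finger opening in m; "finger_force": force on a finger pad.
Only numpy, scipy, OpenCV 4.12 (cv2) and the standard library are available. Lean on these libraries where they do the work, as an engineer would, in place of code of your own. Each camera call takes 0.05 s, during which the arm holds its last target. There are 200 camera calls.

## Task

Put the drilling template with the blue grip on top of the stack of plywood blanks, lying flat and lined up with the stack (either way round). It is not known how many blanks are left in the stack, so lower the template gently until it rests on the top blank, and only then let go. Leave the template with the red grip where it lies and keep off the stack of grey plastic panels.

Things in the scene. Friction and masses are not known exactly. Their poses are not given: they have to be found in the camera images.
- blue_template: To be placed; loose, 0.3-0.6 kg, flat on the bench: aluminium plate 120 (x) x 80 (y) x 8 mm with a solid BLUE grip block on its middle, 60 mm long (x), 22 mm wide (y), its top 42 mm above the plate's underside; pinch it across the 22 mm. Four dark drill bushings, 14 mm across, 5 mm proud, at x +-47, y +-27 mm. Origin: centre of the plate's underside; z up.
- red_template: Bystander, loose, to be left where it is: the same plate and grip block, but the grip is RED and it has only two bushings, at x +-47, y 0 mm. Same size and origin as the blue one.
- wood_stack: Target, fixed and rigid: dark steel base plate 140 (x) x 100 (y) x 12 mm on the bench and, centred on and square to it, a pile of light plywood blanks 120 (x) x 80 (y) mm, 6 mm each. The pile's height is not told: its top lies anywhere from 35 to 78 mm above the bench. Origin: centre of the base plate's underside, on the bench (z = 0); z up.
- grey_stack: Bystander, fixed: the same base plate with a pile of GREY plastic panels of the same size, top also 35 to 78 mm above the bench. Origin as for the plywood. The two templates and two stacks stand side by side across the bench in any order, centres at least 160 mm apart; a spray can and small tools lie at the bench's far edge, out of the way.

How it is judged:
On the way:
1. the blue template touches the plywood stack while the fingers still hold it, over the stack within 20 mm (contact force between blue_template and wood_stack above 0.5 N and contact force between the fingers and blue_template above 1 N and horizontal distance between blue_template and wood_stack below 0.02 m), for 0.1 s.
At the end, for the whole second after the job is handed in: The blue template lies flat (within 3 degrees) and still on the plywood stack, its centre within 15 mm of the stack's centre and its long side within 11 degrees of the stack's long side, either way round; the red template is within 20 mm of where it was (contact force between blue_template and wood_stack above 1 N and horizontal distance between blue_template and wood_stack below 0.015 m and angle between the x axis of blue_template and the x axis of wood_stack, either way round below 0.2 rad and angle between blue_template's own z axis and vertical below 0.06 rad and linear speed of blue_template below 0.02 m/s and distance of red_template from where it was at the start of the episode below 0.02 m); the robot touches nothing.
It fails at once if the blue template is dropped or pressed on the plywood stack with more than 60 N (contact force between blue_template and wood_stack above 60 N).
It fails at once if the red template is moved by more than 20 mm (distance of red_template from where it was at the start of the episode above 0.02 m).
It fails at once if the grey stack is struck or loaded with more than 5 N (contact force between grey_stack and anything else above 5 N).
It also fails if it takes over 45 s, if anything falls off the work surface, if the arm or the gripper's body presses on something with over 40 N, if the wrist force passes 120 N, or if a joint passes its speed limit or range.

## Working session

There is one attempt and no reset: what is moved stays moved. The work goes in short steps, each a Python script; the robot and the scene stay as the last script left them, time stands still between calls to the robot, and variables do not carry over. Pictures are saved under pics/ and viewed, at most 10 in all, crops included, and the job is handed in when it is done.

```bash
mkdir -p pics; cat > h.py <<'E'
import numpy as np, cv2
from station import *
def cloud(f,T=None):
    T=f["world_from_camera"] if T is None else T
    K=f["mtx"];z=f["range_z"];v,u=np.mgrid[:480,:640]
    P=np.stack([(u-K[0,2])/K[0,0]*z,-(v-K[1,2])/K[1,1]*z,-z],-1)
    W=P@T[:3,:3].T+T[:3,3]; W[z<=0]=np.nan
    return W
E
python3 - <<'E'
from h import *
f=grab_frame("scene");cv2.imwrite("pics/s.png",f["image"]);W=cloud(f)
print(f["mtx"],[k for k in f])
for n in ["blue_template","red_template","wood_stack","grey_stack"]:
    for d in search_frame(f,n)[:3]:
        u,v=map(int,np.round(d["uv"]));print(n,d["score"],u,v,W[v,u].round(3))
np.savez("s.npz",W=W,im=f["image"])
print(read_state())
E
```

```text
[[524.25826771   0.         319.01485967]
 [  0.         524.25826771 247.06646902]
 [  0.           0.           1.        ]] ['image', 'range_z', 'mtx', 'world_from_camera', 'shot']
blue_template 0.92 482 318 [0.511 0.327 0.025]
red_template 0.82 214 200 [ 0.541 -0.313  0.011]
wood_stack 0.58 357 303 [0.643 0.147 0.055]
grey_stack 0.84 277 231 [ 0.592 -0.078  0.069]
{'time_s': 0.25, 'joint_pos': array([-1.50016482e-01,  2.86766701e-01,  1.57738117e+00, -1.11400095e-05,
        1.27862601e+00, -1.49998954e-01]), 'joint_velocities': array([-0.00230746, -0.00297696, -0.00371393, -0.001281  , -0.00043081,
       -0.00018418]), 'joint_efforts': array([ 2.86675277e-04, -4.05574822e+01, -2.92407703e+01, -1.31750135e-04,
        3.78703160e-03, -4.85297221e-06]), 'tcp_pos': array([6.74767336e-01, 5.17288432e-05, 3.03244188e-01]), 'ee_rot': array([-4.72186907e-04,  7.07111718e-01,  7.07101597e-01, -3.54818416e-04]), 'wrist_force': array([-0.02643893, -0.00827693,  0.27427307]), 'moment': array([-0.02649299,  0.0015854 , -0.0469364 ]), 'finger_force': 0.0, 'finger_gap': 0.08544943535424998}
```

View pics/s.png

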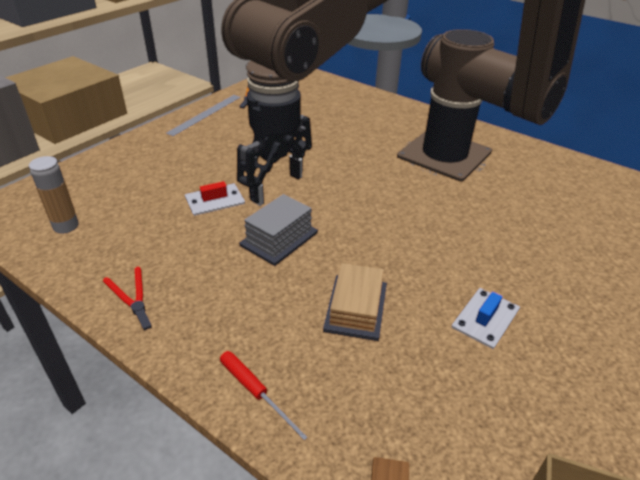

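The picture shows blue at (487,312), wood at (357,300), grey at (279,230) and red at (214,197). The network's detections match it. Next I look at blue and wood with the wrist camera.

```bash
cat >> h.py <<'E'
from scipy.spatial.transform import Rotation as R
def down(a):  # quat, tool y at world angle a, z down
    y=np.array([np.cos(a),np.sin(a),0]);z=np.array([0,0,-1.])
    q=R.from_matrix(np.stack([np.cross(y,z),y,z],1)).as_quat();return q[[3,0,1,2]]
def wrist():
    s=read_state();f=grab_frame("wrist");q=s["ee_rot"]
    T=np.eye(4);T[:3,:3]=R.from_quat(q[[1,2,3,0]]).as_matrix();T[:3,3]=s["tcp_pos"]
    return f,cloud(f,T@f["tool_from_camera"])
def rect(p):
    c,(w,h),_=r=cv2.minAreaRect((p*1000).astype(np.float32))
    b=cv2.boxPoints(r);e=[b[1]-b[0],b[2]-b[1]];l=max(e,key=np.linalg.norm)
    return np.array(c)/1000,sorted((w,h)),np.arctan2(l[1],l[0])
E
python3 - <<'E'
from h import *
for n,p in [("wood_stack",(.60,.147)),("blue_template",(.47,.327))]:
    movep([*p,.33],down(0))
    f,W=wrist();cv2.imwrite(f"pics/w_{n}.png",f["image"]);np.savez(n+".npz",W=W,im=f["image"])
    print(f["tool_from_camera"].round(3))
    for d in search_frame(f,n)[:2]:
        u,v=map(int,np.round(d["uv"]));print(n,d["score"],u,v,W[v,u].round(3))
E
python3 -c "
import cv2
a=[cv2.resize(cv2.imread(f'pics/w_{n}.png'),(400,300)) for n in('wood_stack','blue_template')]
cv2.imwrite('pics/w2.png',cv2.hconcat(a))"
```

```text
[[ 0.001  0.963  0.269  0.067]
 [ 1.    -0.001 -0.    -0.001]
 [ 0.     0.269 -0.963 -0.069]
 [ 0.     0.     0.     1.   ]]
wood_stack 0.56 337 221 [0.608 0.135 0.051]
[[ 0.001  0.963  0.269  0.067]
 [ 1.    -0.001 -0.    -0.001]
 [ 0.     0.269 -0.963 -0.069]
 [ 0.     0.     0.     1.   ]]
blue_template 0.83 341 195 [0.483 0.336 0.039]
```

View pics/w2.png

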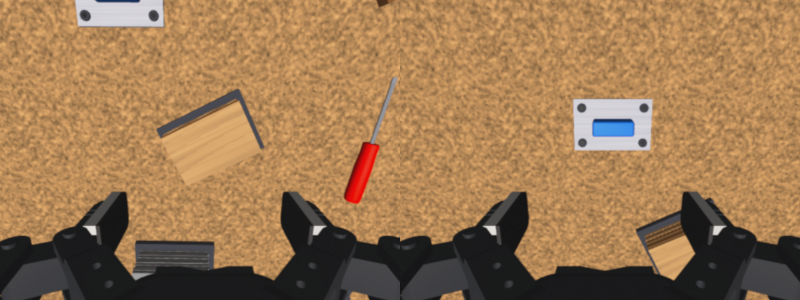

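Both targets are clearly visible: the wood at about (335,225) full-size and the blue plate at about (340,198), each fully in view. Next I segment them by height and fit rectangles.

```bash
python3 - <<'E'
from h import *
def near(W,c,r=.1): return np.hypot(W[...,0]-c[0],W[...,1]-c[1])<r
for n,c in [("wood_stack",(.608,.135)),("blue_template",(.483,.336))]:
    for src in [n,"s"]:
        d=np.load(src+".npz");W=d["W"];im=d["im"].astype(int);m=near(W,c);z=W[...,2]
        if n[0]=="w":
            top=np.nanpercentile(z[m],99) if src!="s" else np.nanmedian(z[m&(z>.045)])
            zz=z[m&(z>.03)];h=np.histogram(zz,np.arange(.03,.09,.003));print(h[0])
            top=np.median(zz)
            ms={"top":m&(abs(z-top)<.005),"all":m&(z>.006)}
        else:
            b=(im[...,0]-im[...,2]>60)
            ms={"plate":m&(z>.004)&(z<.02),"grip":m&b&(z>.03)}
        for k,s in ms.items():
            s=cv2.morphologyEx(s.astype(np.uint8),cv2.MORPH_OPEN,np.ones((3,3)))>0
            p=W[s]
            if len(p)>20: print(n,src,k,len(p),rect(p[:,:2]),np.median(p[:,2]).round(4))
E
```

```text
[   51    47     0    26    63   152   529 11292   105     0     0     0
     0     0     0     0     0     0     0]
wood_stack wood_stack top 16505 (array([0.59739087, 0.14801993]), [29.86966896057129, 144.6708984375], np.float32(0.00018120161)) 0.3232
wood_stack wood_stack all 73238 (array([0.60616205, 0.13293594]), [104.64289855957031, 148.40762329101562], np.float32(0.36968407)) 0.323
[  49   37   53   76   57   65  103 1489  573    1    0    0    0    0
    0    0    0    0    0]
wood_stack s top 238 (array([0.64081726, 0.06271089]), [5.228361129760742, 66.23511505126953], np.float32(-0.09637163)) 0.4646
wood_stack s all 6693 (array([0.60973242, 0.10410184]), [142.13369750976562, 166.0377655029297], np.float32(0.4512925)) 0.0545
blue_template blue_template plate 8329 (array([0.48323325, 0.32510373]), [79.552978515625, 120.24430847167969], np.float32(-0.000352777)) 0.0072
blue_template blue_template grip 1698 (array([0.48289703, 0.3258638 ]), [21.552846908569336, 58.915565490722656], np.float32(-0.001302223)) 0.0409
blue_template s plate 1772 (array([0.48458151, 0.32780835]), [80.37749481201172, 123.86090087890625], np.float32(-9.362664e-06)) 0.0083
blue_template s grip 348 (array([0.48506818, 0.32782388]), [21.940223693847656, 63.93386459350586], np.float32(-0.003289768)) 0.0415
```

```bash
python3 - <<'E'
from h import *
for src in ["wood_stack","s"]:
    W=np.load(src+".npz")["W"];z=W[...,2];m=np.hypot(W[...,0]-.61,W[...,1]-.135)<.095
    for k,(lo,hi) in {"top":(.047,.06),"base":(.007,.017),"all":(.007,.06)}.items():
        s=cv2.morphologyEx((m&(z>lo)&(z<hi)).astype(np.uint8),cv2.MORPH_OPEN,np.ones((3,3)))
        _,l,st,_=cv2.connectedComponentsWithStats(s);p=W[l==1+st[1:,4].argmax()]
        print(src,k,len(p),rect(p[:,:2]),np.median(p[:,2]).round(4))
for n in["wood_stack","s"]:
    pass
E
```

```text
wood_stack top 11939 (array([0.60993188, 0.12515315]), [79.91315460205078, 118.68589782714844], np.float32(0.4569307)) 0.0523
wood_stack base 2533 (array([0.6099433 , 0.12559634]), [99.70817565917969, 139.92637634277344], np.float32(0.45566055)) 0.011
wood_stack all 15015 (array([0.6099433 , 0.12559634]), [99.70817565917969, 139.92637634277344], np.float32(0.45566055)) 0.052
s top 2168 (array([0.60945227, 0.12762386]), [79.0684814453125, 125.02774810791016], np.float32(0.45327258)) 0.0532
s base 797 (array([0.61133997, 0.12842717]), [99.50163269042969, 142.1855926513672], np.float32(0.45402774)) 0.0121
s all 3628 (array([0.61131805, 0.1280072 ]), [100.49269104003906, 142.3323974609375], np.float32(0.4512927)) 0.052
```

```bash
python3 - <<'E'
from h import *
B=[.4838,.3265];S=[.610,.1265];z=.088
for a in (np.pi/2,-np.pi/2):
    print(a,[None if j is None else j.round(2) for j in (inverse_kinematics([*B,z],down(a)),inverse_kinematics([*S,.14],down(a+.455)))])
a=min((np.pi/2,-np.pi/2),key=lambda a:max(abs(np.r_[inverse_kinematics([*B,z],down(a))][5]),abs(np.r_[inverse_kinematics([*S,.14],down(a+.455))][5])))
movep([*B,.19],down(a)); print(a)
print(movel([*B,z],velocity=.06,f_stop=8),read_state()["tcp_pos"])
close_gripper(50);s=read_state();print(s["finger_gap"],s["finger_force"],s["wrist_force"])
movel([*B,z+.12],velocity=.1);hold(.3);s=read_state();print(s["finger_gap"],s["finger_force"],s["wrist_force"],s["moment"],s["time_s"])
movep([*S,.24],down(a+.455));hold(.3)
f=grab_frame("side");cv2.imwrite("pics/side.png",f["image"])
s=read_state();print(s["finger_gap"],s["wrist_force"],s["tcp_pos"])
f,W=wrist();np.savez("held.npz",W=W,im=f["image"]);cv2.imwrite("pics/held.png",f["image"])
cv2.imwrite("pics/h2.png",cv2.hconcat([cv2.resize(cv2.imread(f"pics/{n}.png"),(400,300)) for n in("side","held")]))
E
```

```text
1.5707963267948966 [array([ 0.42,  0.36,  1.93, -0.  ,  0.86, -1.15]), array([ 0.04,  0.35,  1.82, -0.  ,  0.97, -1.98])]
-1.5707963267948966 [array([ 0.42,  0.36,  1.93, -0.  ,  0.86,  1.99]), array([ 0.04,  0.35,  1.82, -0.  ,  0.97,  1.16])]
1.5707963267948966
False [0.48403406 0.32660622 0.08843132]
0.02109164889741495 50.598671436309814 [-0.72152507  0.6124563   0.14874528]
0.02150744270708547 49.85209107398987 [ 0.10349779 -0.14415903 -4.38652943] [ 0.01104991 -0.0187936  -0.01671307] 7.5583
0.021185738475625975 [ 0.22677694  0.33830092 -5.56425601] [0.60963572 0.12741896 0.23986584]
```

View pics/h2.png

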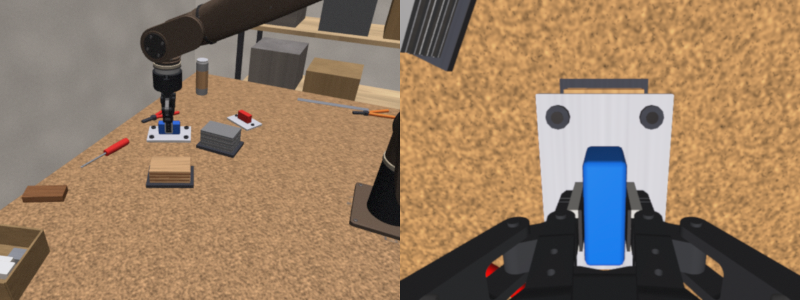

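The blue template hangs square and level in the fingers over the wood stack (right view, grip at 605,200). Contact is expected at a TCP height of about 0.141 m.

```bash
python3 - <<'E'
from h import *
S=[.610,.1265]
movel([*S,.165],velocity=.08);hold(.3);print(read_state()["wrist_force"])
hit=movel([*S,.125],velocity=.015,f_stop=4)
hold(.4);s=read_state();print(hit,s["tcp_pos"],s["wrist_force"],s["finger_gap"],s["time_s"])
E
```

```text
[ 0.19698643 -0.27356575 -4.44817576]
True [0.61014714 0.12648099 0.14116885] [ 1.43728256 -0.62141537  5.48798479] 0.02126257073741279 12.25
```

Contact came at 0.1412 m, as expected, with about 10 N pressing down. I release, retreat and check.

```bash
python3 - <<'E'
from h import *
S=[.610,.1265]
ungrasp();hold(.2);s=read_state();print(s["wrist_force"],s["finger_gap"])
movel([*S,.33],velocity=.1)
movep([.56,.1265,.36],down(0));hold(.3)
f,W=wrist();cv2.imwrite("pics/end.png",f["image"]);z=W[...,2]
m=np.hypot(W[...,0]-.61,W[...,1]-.1265)<.09
s=cv2.morphologyEx((m&(z>.053)&(z<.075)).astype(np.uint8),cv2.MORPH_OPEN,np.ones((3,3)))
_,l,st,_=cv2.connectedComponentsWithStats(s);p=W[l==1+st[1:,4].argmax()]
print(rect(p[:,:2]),np.median(p[:,2]))
q=p[abs(p[:,2]-np.median(p[:,2]))<.003];c=np.linalg.lstsq(np.c_[q[:,:2],np.ones(len(q))],q[:,2],rcond=None)[0];print("slope",c[:2])
f=grab_frame("scene");d=search_frame(f,"red_template")[0];u,v=map(int,d["uv"]);print(d,cloud(f)[v,u])
E
```

```text
[-0.00978222 -0.24793326 -0.40905784] 0.08559313467819989
(array([0.60956854, 0.12501128]), [80.52953338623047, 120.01091003417969], np.float32(0.45197922)) 0.06004714534318545
slope [-3.92126682e-05 -3.29829141e-04]
{'uv': [214.1, 197.9], 'score': 0.77} [ 0.53796558 -0.31509574  0.01678398]
```

View pics/end.png

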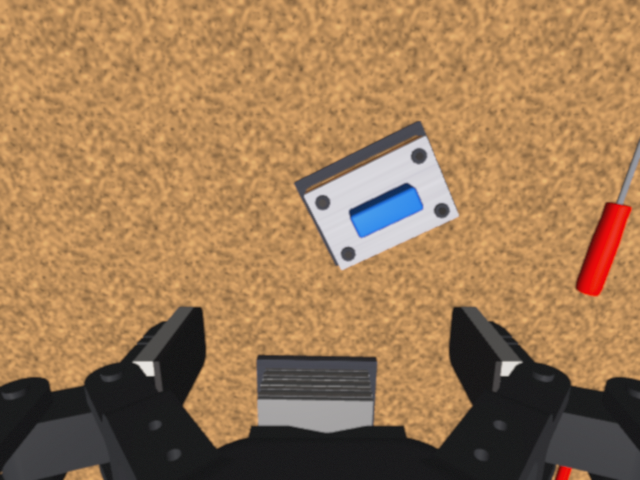

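The template, at about (382,200), lies flat on the stack and square to it. It is within 1 mm of the stack's measured centre, and the arm is clear.

```bash
python3 -c "from station import *; print(hand_in())"
```

```text
the job is handed in; nothing more can be done
None
```

The blue template lies flat on the plywood stack, about 1 mm off centre and within about 0.3° of square, released only after contact; the red template and grey stack were left alone, and the job is handed in (no verdict was returned).

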